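Shut the chest's drawer and hold its lid open

ROBOT

A 7-joint arm with a two-finger parallel gripper is mounted at the origin on the work surface. World frame = base frame: x ahead of the robot, y to its left, z up, the work surface at z = 0. Lengths are in mm, angles in rad, forces in N, time in s.
With the tool pointing down it reaches from about 425 to 975 mm from the base axis. Payload 16.7 kg.
Tool frame: the origin (TCP) lies midway between the tips of the shut fingers; the grasp point (between the pads) lies 19 mm behind it (robot.grasp_offset is the distance from the TCP to the grasp point, in mm); z points along the fingers, y is the line along which they close (so a half turn about z gives the same grasp; the last joint's range is limited). The gripper opens to 85 mm and grips with 20 to 120 N. Pads are 22 mm wide; open, the fingers measure 114 mm over their backs; the gripper's body (76 mm by 85 mm) begins 54 mm behind the grasp point. The pads swing forward as they close: fully open they stand 13 mm farther back than shut.
Start: joints at [1.177, 0.426, 0.074, 1.606, -0.034, 1.111, -0.067], TCP at [163.565, -654.846, 231.302] pointing down, gripper open.
Joint ranges: [-2.85, 2.85], [-0.5, 2.14], [-1.23, 1.37], [0.21, 2.46], [-1.02, 4.16], [0.16, 2.05], [-2.73, 2.73]. Speed limits (rad/s): [1.89, 1.89, 2.39, 2.39, 3.01, 3.01, 3.01].

INTERFACE

Orientations are given as a rotation vector (axis times angle).
In Python, from station import robot, read_camera gives the robot as it stands. The module is installed in compiled form; this text tells all that it offers.
- The arm moves only by the tool move_arm, never from a script. Its argument "targets" is a list of rows, each a list of 2 entries, a list of its own where there are three numbers: the shift along the tool's x, y, z each as a share of 0.4 m, from -1 to 1, then the turn about the tool's z as a share of 180 degrees, from -1 to 1. A call has 1 to 20 rows; each row shifts and turns the commanded pose from where the row before left it, along the tool's axes as they then stand; what a row does not reach is not made up. A row lasts 1/8 s, in which the tool goes at most 62.5 mm and 10.7 degrees, less where a joint would pass 70% of its speed; a pose out of reach is approached as far as the arm can. A call with a number of a shift or a turn outside -1 to 1 is refused whole. A call with a gripper value outside its range is refused whole. "gripper" is the opening, from 0 (shut) to 1 (fully open), set as the call begins (left out, the last holds). The fingers move at their own pace and stop on an object; the grip force is fixed at half the most. Time passes only in rows, so rows that do not move let the fingers close. It gives the time, the measured TCP pose, the force, the opening and the grip force at its end, in the units of the state.
- robot.get_obs(): the state, without advancing time (a new reading comes with each control period).
- read_camera(name): name is "scene" or "top" or "wrist"; returns a dict with "img" (384x512x3 uint8, red, green, blue), "range_z" (384x512 float32, mm along the optical axis (not along the pixel's ray), 0 where there is no reading), "vfov" (degrees; the focal length in pixels is half the picture's height over the tangent of half this angle, whatever the lens; pixels are square), "cx", "cy" (the principal point, pixels), "view" (4x4, takes a point from world to camera coordinates). Camera axes: x right, y down, z forward; pixel columns grow to the right and rows downward; lengths in mm; the calibration is good to about 2 mm. A picture is of the moment at which its call begins.
- robot.hand_in(): hands the job in; it is judged then, once.
The state is a dict: "time_s": time; "joint_positions": joint angles; "qd": joint speeds; "joint_efforts": joint torques, N m; "tool_pos": TCP position; "eef_rot": TCP orientation; "ft_force": force on the tool from outside, world axes, zero at the start; "ft_torque": the same for the moment, N m; "grip_width": finger opening in mm; "grip_force": force on a finger pad.
Only numpy, scipy, OpenCV 4.12 (cv2) and the standard library are available. Lean on these libraries where they do the work, as an engineer would, in place of code of your own. Each camera call takes 0.05 s, during which the arm holds its last target. There are 200 camera calls.

TASK

I have just put the drive centres back in the drawer of the lathe accessory chest: first push that drawer fully home, then lift the lid of the bin next to it and hold it open at about 60 degrees from closed while I look for a chuck jaw. The lid falls shut if you let go, so finish while still holding it there, steady. Leave the bowl, the wood blank and the wrench where they are.

Things in the scene. Friction and masses are not known exactly. Their poses are not given: they have to be found in the camera images.
- chest: Low pale wooden chest, fixed, 180 deep (x) x 360 wide (y) x 132 mm high; origin at the centre of its underside, z up, front towards its -x and roughly the robot (turned up to 17 degrees). Left part (y +25 to +180 mm): one drawer under a fixed top. Right part (y -180 to +25 mm): an open-topped bin closed by a hinged plywood lid.
- drawer (a joint): How far the drawer is out, in m: 0 = shut (front flush with the chest), starts 0.03 to 0.065, at most 0.12; slides along the chest's -x to open, friction about 1.5 N, stops dead at 0. Three steel centres lie fixed in it.
- drawer_pull (a point): Middle of the drawer's straight steel pull bar: 10 mm thick, 90 mm long along the chest's y, 35 mm in front of the drawer front, 97 mm above the bench; with the drawer shut it is at (-125, 105, 97) mm in the chest frame. Nothing is above it. The space between bar and drawer front is open from above.
- lid (a joint): Opening angle of the lid in rad: 0 = closed flat, 1.047 = 60 degrees; starts at 0 and stops at 1.45. Free hinge without stay or spring: the lid falls shut from any angle.
- lid_hinge (a point): Frame of the plywood lid, 180 (its x) x 203 (its y) x 12 mm, 0.25 to 0.5 kg, with its bar handle. Origin on the hinge axis, which runs along the chest's y at (90, -77.5, 120.5) mm in the chest frame, at the lid's far lower edge; closed, its axes are parallel to the chest's and the board reaches from there along -x.
- lid_bar (a point): Middle of the lid's straight steel bar handle, 10 mm thick, 100 mm long along y between two end legs, 45 mm in front of the lid's front edge (40 mm gap, open above and below). At (-225, 0, 6) mm in lid_hinge's frame; closed: (-135, -77.5, 126.5) mm in the chest frame. As the lid opens it swings about the hinge, up and towards the chest's +x.
- bowl: Small turned wooden bowl, 96 mm wide, 42 mm high, standing loose on the chest's fixed top, towards its back; origin under its centre. Bystander.
- blank: Dark round wood blank, 64 mm in diameter, 130 mm high, standing on the bench left (+y) of the chest; origin under its centre. Bystander.
- wrench: Steel wrench, 180 mm long, lying on the bench right (-y) of the chest; origin under its middle. Bystander.

How it is judged:
By the outcome, as a careful person would: the job done as asked, in the order asked, and still so for the second after the job is handed in, while the arm keeps its last pose, push and grip.
It also fails if it takes over 43 s, if anything falls off the work surface, if the arm or the gripper's body presses on something with over 40 N, if the wrist force passes 120 N, or if a joint passes its speed limit or range.

## Working session

There is one attempt and no reset: what is moved stays moved. The work goes in short steps, Python scripts to look and compute and a tool call to move; the robot and the scene stay as the last step left them, time stands still between calls to the robot, and variables do not carry over. Pictures are saved under pics/ and viewed, at most 10 in all, crops included, and the job is handed in when it is done.

Besides the shell and the picture viewer there is one more tool, called after "Emit:" as name([rows], argument=value, ...), one row to a line, values as JSON. move_arm: Moves the arm, as the interface text tells. Shift numbers are shares of 0.4 m and turn numbers shares of 180 degrees, none past 1 either way. Its arguments: {"type":"object","properties":{"targets":{"type":"array","items":{"type":"array"}},"gripper":{"type":"number"}},"required":["targets"]}

```bash
mkdir -p pics; python3 - <<'E'
from station import robot, read_camera
import cv2,numpy as np
o=robot.get_obs(); print(o['time_s'],o['tool_pos'],o['eef_rot'],o['grip_width'])
for n in ['scene','top']:
    c=read_camera(n); cv2.imwrite(f'pics/{n}.png',c['img'][:,:,::-1]); np.savez(n+'.npz',**c)
    print(n,c['vfov'],c['cx'],c['cy'],np.round(c['view'],3).tolist(),(c['range_z']>0).mean())
E
```

```text
0.0 [ 163.47699715 -654.4745867   230.59875099] [-3.11679413e+00 -3.83410522e-01  3.84684825e-04] 85.30722238014746
scene 57.02807422846895 258.31653747646834 188.6711094479762 [[-0.92, -0.391, 0.014, 658.697], [-0.334, 0.767, -0.547, 207.373], [0.203, -0.508, -0.837, 967.194], [0.0, 0.0, 0.0, 1.0]] 0.9958648681640625
top 55.75003507882232 261.3648501329874 188.2827250799111 [[-0.003, -1.0, 0.021, 52.101], [-0.999, 0.002, -0.046, 650.059], [0.046, -0.021, -0.999, 875.978], [0.0, 0.0, 0.0, 1.0]] 0.996246337890625
```

View pics/scene.png

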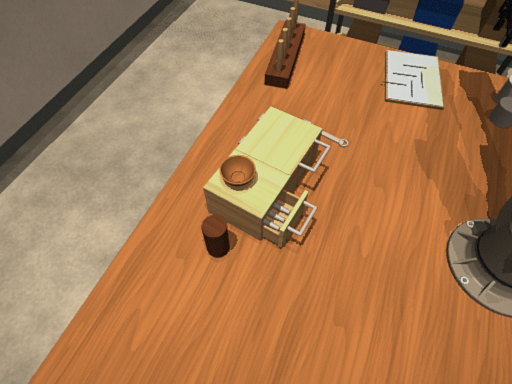

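View pics/top.png

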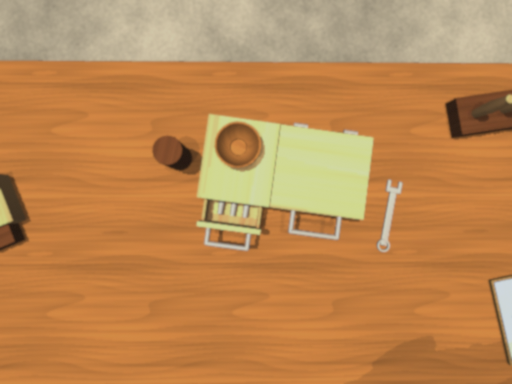

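The top view shows the chest with corners near (208,115), (372,137), (364,219) and (198,197). The drawer is out, with its pull bar at (206–249, 245). The lid bar is at (290–340, 235), the bowl at (238,145), the blank at (170,152) and the wrench at (390,215).

```bash
cat > h.py <<'E'
import numpy as np,cv2
def world(c):
    H,W=c['range_z'].shape; f=H/2/np.tan(np.radians(c['vfov'])/2)
    v,u=np.mgrid[:H,:W]; z=c['range_z']
    p=np.stack([(u-c['cx'])/f*z,(v-c['cy'])/f*z,z],-1)
    V=c['view']; return (p-V[:3,3])@V[:3,:3]
E
python3 - <<'E'
from h import *
c=np.load('top.npz'); P=world(c); img=c['img'].astype(int)
print('bench z',np.median(P[260:330,100:250,2]))
reg=np.zeros(P.shape[:2],bool); reg[100:260,185:385]=1
m=reg&(P[...,2]>115)&(P[...,2]<145)&(img[...,1]>img[...,0]*.85)&(img[...,2]<img[...,1]-30)
m8=m.astype(np.uint8)
m8=cv2.morphologyEx(m8,cv2.MORPH_OPEN,np.ones((7,7)))
n,l,s,_=cv2.connectedComponentsWithStats(m8); k=1+s[1:,4].argmax(); m=l==k
print(s[k],'z',np.median(P[m][:,2]))
r=cv2.minAreaRect(P[m][:,:2].astype(np.float32)); B=cv2.boxPoints(r); print(r,B)
# chest x axis: along short side(180), away from robot
e=B-np.roll(B,1,0); s_=e[np.argmin(abs(np.linalg.norm(e,axis=1)-180))]; s_/=np.linalg.norm(s_); s_*=np.sign(s_[0])
ya=np.array([-s_[1],s_[0]]); o=np.array(r[0]); print('yaw deg',np.degrees(np.arctan2(s_[1],s_[0])),'origin',o)
# in chest frame
Q=np.stack([(P[...,:2]-o)@s_,(P[...,:2]-o)@ya,P[...,2]],-1)
for nm,y0,y1 in [('pull',50,160),('lidbar',-135,-20)]:
    mm=reg&(Q[...,0]<-95)&(Q[...,1]>y0)&(Q[...,1]<y1)&(Q[...,2]>70)
    q=Q[mm]; print(nm)
    for a in range(-220,-95,5):
        t=q[(q[:,0]>=a)&(q[:,0]<a+5)]
        if len(t): print(a,len(t),np.round(np.median(t,0)),t[:,1].min().round(),t[:,1].max().round())
E
```

```text
bench z -0.1253475690651502
[  198   117   175   101 11772] z 132.24526344182468
((692.286865234375, 0.935302734375), (358.3153991699219, 182.62779235839844), 82.0843276977539) [[ 577.1702  -163.94002]
 [ 758.0579  -189.09068]
 [ 807.4035   165.81062]
 [ 626.5158   190.96129]]
yaw deg -7.915669 origin [692.28686523   0.93530273]
pull
-195 59 [-192.  102.  100.] 55.0 153.0
-190 108 [-187.  105.  101.] 56.0 153.0
-185 53 [-184.  101.  100.] 54.0 154.0
-180 19 [-177.   64.  101.] 55.0 153.0
-175 22 [-173.  145.  101.] 56.0 154.0
-170 21 [-167.   63.  101.] 54.0 154.0
-165 20 [-162.   63.  101.] 55.0 153.0
-160 20 [-158.  146.  101.] 56.0 153.0
-155 84 [-152.  107.  116.] 52.0 158.0
-150 120 [-147.  103.  117.] 50.0 159.0
-145 147 [-142.  106.  115.] 51.0 160.0
lidbar
-145 27 [-141.  -78.  129.] -125.0 -26.0
-140 117 [-137.  -77.  131.] -131.0 -23.0
-135 95 [-133.  -79.  131.] -132.0 -23.0
-130 24 [-127.  -78.  130.] -132.0 -24.0
-125 24 [-123.  -78.  131.] -131.0 -24.0
-120 20 [-118.  -31.  130.] -131.0 -23.0
-115 20 [-112.  -77.  131.] -133.0 -24.0
-110 25 [-108. -123.  129.] -132.0 -24.0
-105 20 [-103.  -77.  130.] -131.0 -23.0
-100 21 [-97. -31. 131.] -132.0 -24.0
```

Emit:
move_arm([
  [[0,0,0],-0.0473],
  [[0,0,0],-0.0473],
  [[0,0,0],-0.0473],
  [[0,0,0],-0.0473],
  [[0,0,0],-0.0473],
  [[0,0,0],-0.0473],
  [[0,0,0],-0.0473],
  [[0,0,0],-0.0473],
  [[0.05,0.035,0],0],
  [[0.1,0.07,0],0],
  [[0.1,0.07,0],0],
  [[0.1,0.07,0],0],
  [[0.1,0.07,0],0],
  [[0.1,0.07,0],0],
  [[0.09,0.07,0],0],
  [[0.05,0.04,0],0],
], gripper=0)

```text
time_s: 2.1
tool_pos: [399.5, -405.4, 231.4]
eef_rot: [-2.367, -2.065, -0.001]
ft_force: [-0.5, 0.1, -0.0]
grip_width: 0.2
grip_force: 0.0
```

```bash
cat >> h.py <<'E'
O=np.array([692.3,.9]); a=np.radians(-7.92); X=np.array([np.cos(a),np.sin(a)]); Y=np.array([-X[1],X[0]])
def st():
    from station import robot
    from scipy.spatial.transform import Rotation as R
    o=robot.get_obs(); p=np.array(o['tool_pos']); d=p[:2]-O; F=np.array(o['ft_force'])
    ty=R.from_rotvec(o['eef_rot']).as_matrix()[:,1]
    print('t',o['time_s'],'chest xyz',np.round([d@X,d@Y,p[2]],1),'F chest',np.round([F[:2]@X,F[:2]@Y,F[2]],1),'tool y heading',np.degrees(np.arctan2(ty[1],ty[0])).round(2),'grip',round(o['grip_width'],1),o['grip_force'])
E
python3 -c "import h;h.st()"
```

```text
t 2.1 chest xyz [-234.  -442.7  231.4] F chest [-0.5  0.1 -0. ] tool y heading -7.8 grip 0.2 0.0
```

Next I go to y=105 (548 mm, 1.37 share), then down 145 mm.

Emit:
move_arm([
  [[0.07,0,0],0],
  [[0.12,0,0],0],
  [[0.12,0,0],0],
  [[0.12,0,0],0],
  [[0.12,0,0],0],
  [[0.12,0,0],0],
  [[0.12,0,0],0],
  [[0.12,0,0],0],
  [[0.12,0,0],0],
  [[0.12,0,0],0],
  [[0.12,0,0],0],
  [[0.07,0,0],0],
  [[0.03,0,0],0],
  [[0,0,0.08],0],
  [[0,0,0.12],0],
  [[0,0,0.1],0],
  [[0,0,0.06],0],
  [[0,0,0],0],
])

```text
time_s: 4.35
tool_pos: [471.1, 133.6, 86.0]
eef_rot: [-2.368, -2.062, 0.005]
ft_force: [0.6, -0.0, 0.9]
grip_width: 0.0
grip_force: 0.0
```

```bash
python3 -c "import h;h.st()"
```

```text
t 4.35 chest xyz [-237.4  100.9   86. ] F chest [0.6 0.  0.9] tool y heading -7.92 grip 0.0 0.0
```

Emit:
move_arm([
  [[0,0.02,0],0],
  [[0,0.03,0],0],
  [[0,0.02,0],0],
  [[0,0.01,0],0],
  [[0,0.02,0],0],
  [[0,0.02,0],0],
  [[0,0.02,0],0],
  [[0,0.02,0],0],
  [[0,0.02,0],0],
  [[0,0.02,0],0],
])

```text
time_s: 5.6
tool_pos: [552.2, 123.3, 87.3]
eef_rot: [-2.369, -2.064, 0.0]
ft_force: [-1.7, -0.1, 2.4]
grip_width: -0.3
grip_force: 1.3
```

```bash
cat > d.py <<'E'
from h import *; from station import read_camera
import sys
c=read_camera('top'); P=world(c); d=P[...,:2]-O; Q=np.stack([d@X,d@Y,P[...,2]],-1)
cv2.imwrite(f'pics/{sys.argv[1]}.png',c['img'][:,:,::-1])
# drawer front top (z~115) strip, left/right of gripper
m=(Q[...,0]<-60)&(Q[...,0]>-230)&(((Q[...,1]>145)&(Q[...,1]<154))|((Q[...,1]>54)&(Q[...,1]<65)))
for lo,hi in[(92,106),(108,124)]:
    q=Q[m&(Q[...,2]>lo)&(Q[...,2]<hi)]; print(lo,len(q),np.percentile(q[:,0],[1,10,50,99]).round(1) if len(q) else '')
st()
E
python3 d.py p1
```

```text
92 55 [-132.8 -127.9 -116.7 -103.6]
108 28 [-102.9 -101.6  -96.9  -91.7]
t 5.65 chest xyz [-154.6  101.8   87.4] F chest [0.4 0.4 0.7] tool y heading -7.9 grip -0.2 0.0
```

Emit:
move_arm([
  [[0,0.01,0],0],
  [[0,0.01,0],0],
  [[0,0.005,0],0],
  [[0,0.005,0],0],
])

```text
time_s: 6.15
tool_pos: [563.6, 121.7, 87.3]
eef_rot: [-2.369, -2.064, 0.0]
ft_force: [-1.4, 0.0, -0.5]
grip_width: 0.2
grip_force: 0.7
```

Emit:
move_arm([
  [[0,0.003,0],0],
  [[0,0.003,0],0],
])

```text
time_s: 6.4
tool_pos: [564.6, 121.6, 87.0]
eef_rot: [-2.367, -2.063, 0.003]
ft_force: [-12.9, 1.2, 4.9]
grip_width: -0.2
grip_force: 7.0
```

```bash
python3 d.py p2
```

```text
92 38 [-112.9 -108.3 -100.8  -91.7]
108 0 
t 6.45 chest xyz [-143.2  101.9   87. ] F chest [-11.3  -1.3   4.7] tool y heading -7.84 grip 0.2 5.919502526521683
```

The drawer hit its stop: the force rose to 12 N, where sliding gave about 1.5 N, and the tool is where shut predicts. Now I back off, rise and move over the lid bar.

Emit:
move_arm([
  [[0,-0.03,0],0],
  [[0,-0.05,0],0],
  [[0,0,-0.08],0],
  [[0,0,-0.13],0],
  [[0,0,-0.08],0],
  [[-0.06,0.01,0],0],
  [[-0.1,0.02,0],0],
  [[-0.12,0.03,0],0],
  [[-0.1,0.02,0],0],
  [[-0.068,0.014,0],0],
  [[0,0,0],0],
  [[0,0,0],0],
], gripper=0.42)

```text
time_s: 7.95
tool_pos: [547.0, -56.2, 203.5]
eef_rot: [2.368, 2.064, 0.001]
ft_force: [0.3, 0.3, -0.3]
grip_width: 36.2
grip_force: 0.0
```

```bash
python3 d.py p3; python3 - <<'E'
from station import read_camera
import cv2
c=read_camera('wrist'); cv2.imwrite('pics/w1.png',c['img'][:,:,::-1])
E
```

```text
92 154 [-130.5 -126.7 -111.4  -91.6]
108 0 
t 8.0 chest xyz [-136.1  -76.2  203.5] F chest [-0.6  0.1  0.1] tool y heading -7.8 grip 35.9 0.0
```

View pics/p3.png

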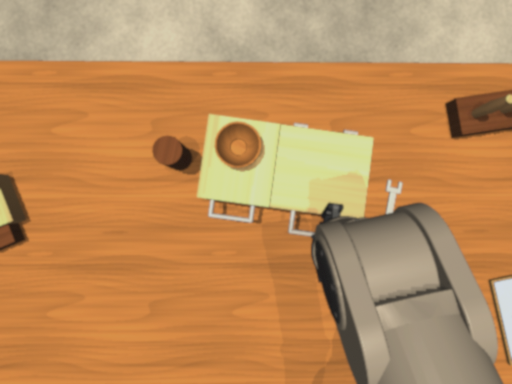

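View pics/w1.png

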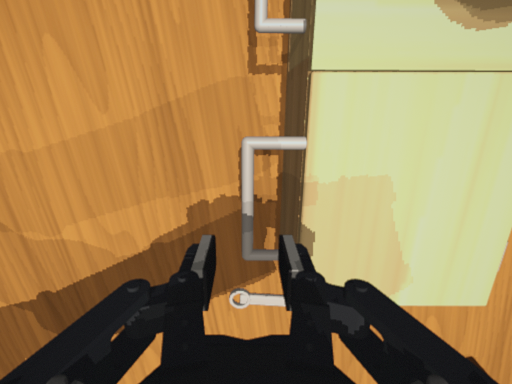

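The top view shows the drawer flush, with its pull at (210–253, 217). In the wrist view the round lid bar (column 248) is midway between the fingers (210 and 288). I go down and grip.

Emit:
move_arm([
  [[0,0,0.06],0],
  [[0,0,0.08],0],
  [[0,0,0.05],0],
  [[0,0,0.03],0],
  [[0,0,0.015],0],
  [[0,0,0],0],
])

```text
time_s: 8.8
tool_pos: [547.2, -56.8, 109.5]
eef_rot: [2.368, 2.064, 0.0]
ft_force: [-0.6, -0.3, 0.1]
grip_width: 35.9
grip_force: 0.0
```

Emit:
move_arm([
  [[0,0,0],0],
  [[0,0,0],0],
  [[0,0,0],0],
  [[0,0,0],0],
  [[0,0,0],0],
  [[0,0,0],0],
], gripper=0)

```text
time_s: 9.55
tool_pos: [547.3, -56.9, 110.0]
eef_rot: [2.368, 2.063, 0.001]
ft_force: [-2.0, 0.6, 5.5]
grip_width: 8.0
grip_force: 58.5
```

```bash
python3 - <<'E'
from h import *
st()
r=np.hypot(225,6); f=np.arctan2(6,225)
pr=None
for i in range(0,62,5):
    th=np.radians(i); x=90-r*np.cos(th+f); z=120.5+r*np.sin(th+f)
    if pr: print(i,'y %.4f z %.4f'%((x-pr[0])/400,-(z-pr[1])/400), round(x-(-134.9),1),round(z-126.5,1))
    pr=(x,z)
E
```

```text
t 9.55 chest xyz [-135.6  -77.2  110. ] F chest [-2.   0.3  5.5] tool y heading -7.87 grip 8.0 58.53948354721069
5 y 0.0034 z -0.0490 1.3 19.6
10 y 0.0077 z -0.0485 4.4 39.0
15 y 0.0119 z -0.0476 9.1 58.0
20 y 0.0160 z -0.0464 15.5 76.6
25 y 0.0200 z -0.0448 23.5 94.5
30 y 0.0238 z -0.0429 33.0 111.7
35 y 0.0275 z -0.0407 44.0 128.0
40 y 0.0309 z -0.0381 56.4 143.2
45 y 0.0341 z -0.0353 70.0 157.3
50 y 0.0371 z -0.0322 84.9 170.2
55 y 0.0397 z -0.0288 100.8 181.8
60 y 0.0421 z -0.0253 117.6 191.9
```

Emit:
move_arm([
  [[0,0.001,-0.0245],0],
  [[0,0.0024,-0.0245],0],
  [[0,0.0033,-0.0243],0],
  [[0,0.0044,-0.0242],0],
  [[0,0.0055,-0.024],0],
  [[0,0.0064,-0.0236],0],
  [[0,0.0075,-0.0234],0],
  [[0,0.0085,-0.023],0],
])

```text
time_s: 10.55
tool_pos: [562.1, -59.0, 186.3]
eef_rot: [-2.368, -2.063, 0.002]
ft_force: [-3.6, 0.2, -2.1]
grip_width: 7.3
grip_force: 58.4
```

```bash
cat > l.py <<'E'
from h import *; from station import read_camera
import sys
st()
for n in ['scene','top']:
    c=read_camera(n); P=world(c); d=P[...,:2]-O; Q=np.stack([d@X,d@Y,P[...,2]],-1); img=c['img'].astype(int)
    if n=='scene': cv2.imwrite(f'pics/{sys.argv[1]}.png',c['img'][:,:,::-1])
    m=(abs(Q[...,1]+77)<93)&(Q[...,2]>145)&(Q[...,2]<420)&(Q[...,0]<85)&(Q[...,0]>-100)&(img[...,1]-img[...,2]>30)&(img[...,1]>img[...,0]*.85)
    q=Q[m][:,[0,2]]; 
    if len(q)<50: print(n,len(q)); continue
    g=cv2.fitLine(q.astype(np.float32),cv2.DIST_HUBER,0,.01,.01).ravel()
    print(n,len(q),'lid deg',np.degrees(np.arctan(-g[1]/g[0])).round(2))
E
python3 l.py s1
```

```text
t 10.55 chest xyz [-120.7  -77.3  186.3] F chest [-3.6 -0.3 -2.1] tool y heading -7.86 grip 7.3 58.442745208740234
scene 1547 lid deg 19.52
top 5215 lid deg 19.78
```

View pics/s1.png

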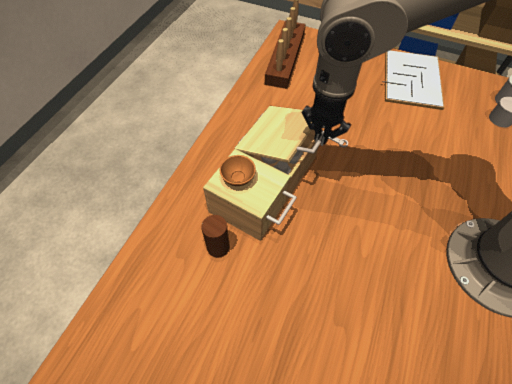

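The scene view shows the lid lifted about 20°, held at the bar near (318,145). The drawer is shut and the bystanders haven't moved. I carry on along the arc.

Emit:
move_arm([
  [[0,0.0095,-0.0226],0],
  [[0,0.0105,-0.0222],0],
  [[0,0.0114,-0.0217],0],
  [[0,0.0124,-0.0212],0],
  [[0,0.0133,-0.0206],0],
  [[0,0.0142,-0.0201],0],
  [[0,0.015,-0.0194],0],
  [[0,0.0159,-0.0187],0],
  [[0,0.0167,-0.018],0],
  [[0,0.0174,-0.0173],0],
  [[0,0.0182,-0.0165],0],
  [[0,0.0189,-0.0157],0],
])

```text
time_s: 12.15
tool_pos: [629.6, -68.4, 282.1]
eef_rot: [-2.368, -2.063, 0.005]
ft_force: [-28.0, -0.2, 27.8]
grip_width: 7.7
grip_force: 59.6
```

```bash
python3 l.py s2
```

```text
t 12.15 chest xyz [-52.5 -77.3 282.1] F chest [-27.7  -4.1  27.8] tool y heading -7.87 grip 7.7 59.55268621444702
scene 4
top 707 lid deg 49.45
```

Emit:
move_arm([
  [[0,-0.003,-0.004],0],
  [[0,0,0],0],
])

```text
time_s: 12.5
tool_pos: [629.6, -68.5, 282.4]
eef_rot: [2.369, 2.064, -0.001]
ft_force: [-11.8, -0.3, 9.5]
grip_width: 7.8
grip_force: 60.0
```

```bash
python3 l.py s3; python3 - <<'E'
from station import read_camera
import cv2
c=read_camera('wrist'); cv2.imwrite('pics/w2.png',c['img'][:,:,::-1])
i=cv2.imread('pics/s3.png')[60:200,220:400]; cv2.imwrite('pics/s3c.png',cv2.resize(i,None,fx=4,fy=4,interpolation=cv2.INTER_CUBIC))
E
```

```text
t 12.5 chest xyz [-52.5 -77.3 282.4] F chest [-11.6  -2.    9.5] tool y heading -7.87 grip 7.8 59.956594705581665
scene 5
top 737 lid deg 49.14
```

View pics/w2.png

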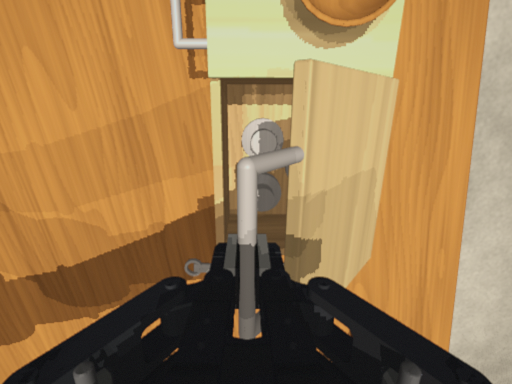

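View pics/s3c.png

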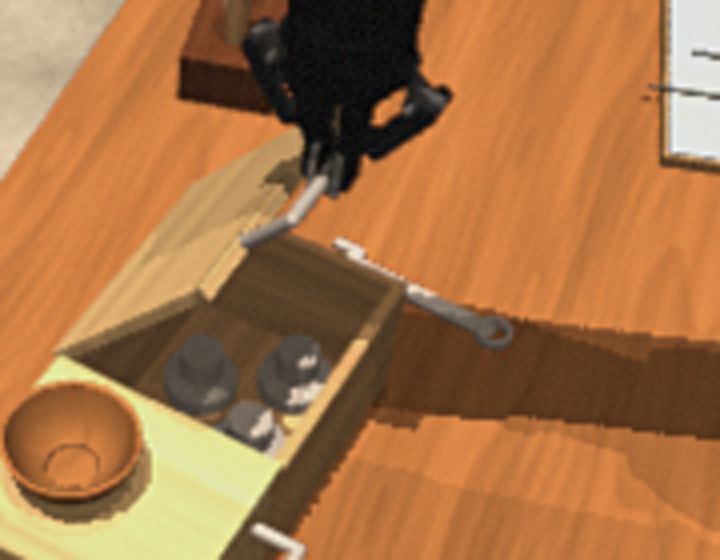

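The wrist view shows both pads gripping the bar at (248,250), with the lid edge clear of the fingers at column 290. The radial force has dropped after the small outward correction, so I finish the arc with a slight outward bias.

Emit:
move_arm([
  [[0,0.0175,-0.0165],0],
  [[0,0.018,-0.016],0],
  [[0,0.0185,-0.015],0],
  [[0,0,0],0],
])

```text
time_s: 13.15
tool_pos: [652.3, -71.6, 299.6]
eef_rot: [-2.369, -2.063, -0.001]
ft_force: [4.6, -0.0, -12.6]
grip_width: 7.6
grip_force: 58.9
```

```bash
python3 l.py s4
```

```text
t 13.15 chest xyz [-29.6 -77.4 299.6] F chest [  4.6   0.6 -12.6] tool y heading -7.88 grip 7.6 58.92652988433838
scene 3
top 198 lid deg -25.22
```

```bash
cat > b.py <<'E'
from h import *; from station import read_camera
st()
for n in ['wrist','scene','top']:
    c=read_camera(n); P=world(c); d=P[...,:2]-O; Q=np.stack([d@X,d@Y,P[...,2]],-1); img=c['img'].astype(int)
    gray=(img.max(-1)-img.min(-1)<25)&(img.max(-1)>70)
    m=gray&(Q[...,1]>-55)&(Q[...,1]<-28)&(Q[...,2]>290)&(Q[...,2]<345)&(abs(Q[...,0]+25)<25)
    q=Q[m]; 
    if len(q)<5: print(n,len(q)); continue
    # shift surface to axis: camera direction, 5 mm radius
    cam=-c['view'][:3,:3].T@c['view'][:3,3]; cd=np.array([(cam[:2]-O)@X,(cam[:2]-O)@Y,cam[2]])-np.median(q,0); cd[1]=0; cd/=np.linalg.norm(cd)
    b=np.median(q,0)-cd*4; print(n,len(q),'bar',b.round(1),'r',np.hypot(90-b[0],b[2]-120.5).round(1),'deg',(np.degrees(np.arctan2(b[2]-120.5,90-b[0]))-1.53).round(2))
    # lid side board points: fit plane normal in xz
    w=(img[...,1]-img[...,2]>20)&(abs(Q[...,1]+77)<95)&(Q[...,2]>150)&(Q[...,0]<88)&(Q[...,0]>-40)
    l=Q[w][:,[0,2]].astype(np.float32)
    if len(l)>50:
        g=cv2.fitLine(l,cv2.DIST_HUBER,0,.01,.01).ravel(); print('  lid',len(l),np.degrees(np.arctan(-g[1]/g[0])).round(2))
E
python3 b.py
```

```text
t 13.25 chest xyz [-29.9 -77.4 299.4] F chest [  5.6   0.1 -13.4] tool y heading -7.87 grip 7.2 58.85501146316528
wrist 1125 bar [-30.7 -39.7 312.3] r 226.7 deg 56.28
  lid 14662 56.57
scene 0
top 24 bar [-23.9 -31.3 306.3] r 217.9 deg 56.96
  lid 9945 83.01
```

Emit:
move_arm([
  [[0,0.0155,-0.0085],0],
  [[0,0.0155,-0.007],0],
  [[0,0,0],0],
  [[0,0,0],0],
])

```text
time_s: 13.9
tool_pos: [663.7, -73.2, 306.7]
eef_rot: [2.368, 2.063, 0.0]
ft_force: [-1.6, -2.4, -0.0]
grip_width: 7.9
grip_force: 59.5
```

```bash
python3 b.py; python3 d.py p5
```

```text
t 13.9 chest xyz [-18.1 -77.3 306.7] F chest [-1.3 -2.6 -0. ] tool y heading -7.87 grip 7.9 59.50091242790222
wrist 1097 bar [-19.4 -39.9 319.2] r 226.8 deg 59.63
  lid 13144 60.05
scene 0
top 40 bar [-18.  -36.3 317.6] r 224.8 deg 59.75
  lid 11178 83.01
92 155 [-130.6 -126.6 -111.2  -91.6]
108 0 
t 14.1 chest xyz [-18.3 -77.3 306.5] F chest [-2.7 -4.3  1.2] tool y heading -7.87 grip 7.8 59.63483512401581
```

View pics/p5.png

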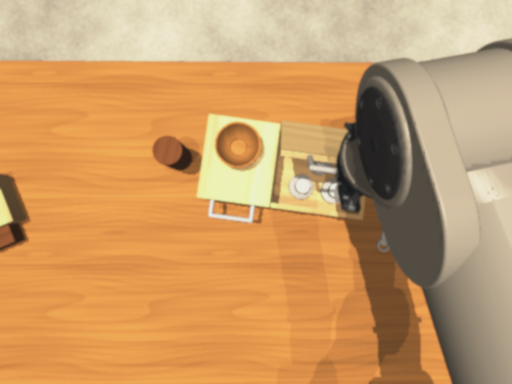

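The lid is held at about 60° with low force. The drawer is shut, with its pull at (210–253, 217). The bowl (238,145) and blank (170,152) haven't moved, and the visible end of the wrench (385,243) is where it was.

```bash
python3 -c "
from station import robot
print(robot.hand_in())"
```

```text
the job is handed in; nothing more can be done
None
```

The drawer is pushed fully home and the lid is held steady at about 60° in the gripper; the bowl, blank and wrench were left where they were, and the job is handed in (about 14 s used).

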